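# Set the overhead badge camera over the blue badge and take the picture

### The arm

A 6-joint arm with a two-finger parallel gripper is mounted at the origin on a cart in front of the work surface, level with it; the furniture and walls round the work are solid. World frame = base frame: x ahead of the robot, y to its left, z up, the work surface at z = 0. Lengths are in m, angles in rad, forces in N, time in s.
With the tool pointing down it reaches from about 0.4 to 0.825 m from the base axis. Payload 7 kg.
Tool frame: the origin (TCP) lies at the very end of the fingers, on their centre line; the grasp point (between the pads) lies 19 mm behind it; z points along the fingers, y is the line along which they close (so a half turn about z gives the same grasp; the last joint's range is limited). The gripper opens to 88 mm and grips with 3 to 60 N. Pads are 19 mm wide; open, the fingers measure 130 mm over their backs; the gripper's body (78 mm by 193 mm) begins 47 mm behind the grasp point.
Start: joints at [1.523, 0.359, 0.012, 0, -1.224, -0.288], TCP at [0.222, 0.637, 0.227] pointing down, gripper open.
Joint ranges: [-3.07, 3.07], [-1.43, 2.12], [-1.02, 1.25], [-3.03, 1.67], [-3.05, -0], [-3.03, 3.03]. Speed limits (rad/s): [2.39, 2.39, 3.01, 3.14, 3.14, 3.14].

### API

Orientations are given as [roll, pitch, yaw] about the fixed x, y, z axes, in that order (R = Rz(yaw) Ry(pitch) Rx(roll)).
In Python, from station import arm gives the robot as it stands. The module is installed in compiled form; this text tells all that it offers.
- The arm moves only by the shell command python3 -m crank 'ROWS' [FORCE]. ROWS is JSON, a list of rows, each an object of numbers: "dx", "dy", "dz": the shift along the world's x, y, z in m; "twist": the turn about the world's z in degrees; "grip": the opening, from -1 (shut) to 1 (fully open). A call has exactly 5 rows; each row is the pose to reach, as a shift and turn from the pose commanded when the call began; what a row does not reach only later rows make up. A row lasts 1/12 s, in which the tool goes at most 41.7 mm and 7.16 degrees, less where a joint would pass 70% of its speed; a pose out of reach is approached as far as the arm can. A call with a gripper value outside its range is refused whole. The fingers move at their own pace and stop on an object; FORCE is the grip in N (left out, the last holds). Time passes only in rows, so rows that repeat a pose let the fingers close, or fill a call up. It gives the time, the measured TCP pose, the force, the opening and the grip force at its end, in the units of the state.
- arm.get_state(): the state, without advancing time (a new reading comes with each control period).
- arm.grab_frame(name): name is "scene" or "top"; returns the picture (420x560x3 uint8, red, green, blue); there is no depth.
- arm.get_calibration(name): a dict with "fx", "fy", "cx", "cy" (pixels), "cam_to_world" (4x4, takes a point from camera to world coordinates). Camera axes: x right, y down, z forward; pixel columns grow to the right and rows downward; lengths in m; the calibration is good to about 2 mm. A picture is of the moment at which its call begins. get_calibration takes no time and is no camera call.
- arm.job_done(): hands the job in; it is judged then, once.
The state is a dict: "t": time; "q": joint angles; "qd": joint speeds; "joint_efforts": joint torques, N m; "eef_pos": TCP position; "ee_rot": TCP orientation; "force": force on the tool from outside, world axes, zero at the start; "moment": the same for the moment, N m; "width": finger opening in m; "gripper_force": force on a finger pad.
Only numpy, scipy, OpenCV 4.12 (cv2) and the standard library are available. Lean on these libraries where they do the work, as an engineer would, in place of code of your own. Each camera call takes 0.05 s, during which the arm holds its last target. There are 200 camera calls.

### The job

Copy the blue badge: squeeze in the red spring button on the overhead camera's arm, slide the arm sideways until the button pops fully out through the hole over the blue badge, pushing gently and stopping as soon as it catches rather than forcing the arm against the button, and only then gently press the silver shutter button on top of the camera head. Let go, leave the arm locked there, and do not knock over or shove the things standing around.

Things in the scene. Friction and masses are not known exactly. Their poses are not given: they have to be found in the camera images.
- camera_stand: Overhead badge camera, fixed to the worktop: grey board 150 mm (its x) by 330 mm (its y), top of its mat 14 mm up, a column at its -y end. Origin: underside of the board, below the arm. Axes: z up, +y along the arm from column to camera, -x the front. A fixed 18 mm square inner tube runs from the column along +y; its axis is at x = 0, z = 150 mm.
- snap_button: Red domed spring button, 10 mm wide, in the inner tube's front; origin at the dome's tip, axes as the stand's. It stays at the stand's y = -17, z = 150 mm and moves only along x: -18.5 mm = fully out through a hole, 6.5 mm proud of the sleeve (locked); -12 mm = flush with the sleeve's front; about -10.4 mm = in behind its 2 mm wall (free). Spring 1.5 N out to 3.5 N in.
- sleeve: The sliding arm: dark square outer tube 24 by 24 mm, 126 mm long, with the white camera head at its +y end. Origin on its axis behind its middle hole, axes parallel to the stand's. It slides along the stand's y only, 51 mm each way between stops, friction about 4 N. It can be gripped across x from 50 mm on the -y side to 55 mm on the +y side of the origin.
- middle_hole (a point): Centre of the sleeve's middle hole (11.6 mm wide), on its front face 12 mm before its axis; the button stands out here at the start. Pinching tube and button between the pads, front and back, presses it flush; sliding the sleeve then wedges its dome the rest of the way in (10 to 15 N at the hand). Not pressed, it blocks the sleeve. Its neck is weak: load it sideways with no more than 15 N.
- lens (a point): Centre of the camera's lens, 85 mm to the +y side of the sleeve's origin and 37 mm lower; over the gap between the badges at the start. Two more 11.6 mm holes in the sleeve's front lie 31 to 49 mm either side of the middle one, in screwed-on plates set one by one (where is not known). The button pops out when a hole comes over it; above about 40 mm/s a hole can run past it.
- shutter: Silver shutter button, 17 mm in diameter, on top of the camera head straight above the lens, standing 6 mm above its black ring; origin at the centre of its top face, axes as the sleeve's: z = 20.5 mm over the sleeve's origin when up, 16.5 mm fully down. 1.4 N to start, 4.2 N fully down; the picture is taken 3 mm down. It springs back up by itself.
- badge_blue: Laminated badge with blue bands, 86 (its x) by 54 by 1.6 mm, lying fixed on the board's mat under one end of the camera's travel; origin at its centre, underside. The hole that belongs to it puts the lens within about 13 mm of its centre.
- badge_orange: The same with orange bands, under the other end of the travel. Which badge lies nearer the column changes.
- mug: Cream mug, 94 mm tall, about 80 mm across, loose bystander behind the board; origin at its underside.
- glue_stick: Standing glue stick, 26 mm across, 88 mm tall, loose bystander behind the board; origin at its underside.
- stapler: Blue stapler 149 by 38 by 49 mm, loose bystander to the left of the board; origin at its underside.
- clip_tub: Grey round dish of paper clips, 66 mm across, 34 mm tall, loose bystander to the right of the board; origin at its underside.

How it is judged:
On the way, in this order (a step that is already met when the one before it is completed fails the run):
1. the spring button is pressed in behind the sleeve's wall and the arm is free (x of snap_button in the frame of camera_stand above -0.0113 m), for 0.05 s.
2. the button has popped fully out again with the lens over the blue badge (x of snap_button in the frame of camera_stand below -0.0165 m and horizontal distance between lens and badge_blue below 0.016 m), for 0.2 s.
3. the shutter button is pressed down at least 3 mm (z of shutter in the frame of sleeve below 0.0175 m), for 0.05 s.
At the end, for the whole second after the job is handed in: The red button is out through the sleeve's hole (its tip at the stand's x below -16.5 mm), the lens is within 16 mm horizontally of the blue badge's centre, the shutter has been pressed and is up again (under 1 mm), and the arm is at rest (all of step 2 and z of shutter in the frame of sleeve above 0.0195 m and linear speed of sleeve below 0.01 m/s); the robot touches nothing.
It fails at once if the sleeve is forced against the spring button with more than 16 N (contact force between sleeve and snap_button above 16 N).
It fails at once if the shutter is pressed before the arm is locked over the blue badge (z of shutter in the frame of sleeve below 0.018 m and (x of snap_button in the frame of camera_stand above -0.0165 m or horizontal distance between lens and badge_blue above 0.016 m)).
It fails at once if the shutter button is pressed with more than 25 N (contact force between anything else and shutter above 25 N).
It fails at once if a thing standing around is shoved by more than 20 mm (distance of any of mug, glue_stick, stapler, clip_tub from where it was at the start of the episode above 0.02 m).
It also fails if it takes over 48 s, if anything falls off the work surface, if the arm or the gripper's body presses on something with over 40 N, if the wrist force passes 120 N, or if a joint passes its speed limit or range.

## Working session

There is one attempt and no reset: what is moved stays moved. The work goes in short steps, Python scripts to look and compute and a shell command to move; the robot and the scene stay as the last step left them, time stands still between calls to the robot, and variables do not carry over. Pictures are saved under pics/ and viewed, at most 10 in all, crops included, and the job is handed in when it is done.

```bash
mkdir -p pics; python3 - <<'E'
from station import arm
import cv2,numpy as np
for n in("scene","top"):
    f=arm.grab_frame(n);cv2.imwrite(f"pics/{n}0.png",cv2.cvtColor(f,cv2.COLOR_RGB2BGR))
    c=arm.get_calibration(n);print(n,c["fx"],c["fy"],c["cx"],c["cy"],np.round(c["cam_to_world"],4).tolist())
s=arm.get_state();print(s)
E
```

```text
scene 441.3907715914522 441.3907715914522 281.84164186825353 203.98969850524082 [[-0.9985, -0.0414, 0.0359, 0.5559], [-0.0524, 0.534, -0.8438, 0.7777], [0.0158, -0.8444, -0.5354, 0.6681], [0.0, 0.0, 0.0, 1.0]]
top 397.512492482703 397.512492482703 279.16254292885344 206.9794442489619 [[-0.1372, -0.9384, 0.3172, 0.2958], [-0.9905, 0.131, -0.0411, -0.0568], [-0.003, -0.3199, -0.9475, 0.9613], [0.0, 0.0, 0.0, 1.0]]
{'t': 0.1, 'q': array([ 1.52309545e+00,  3.59298305e-01,  1.12061674e-02, -3.00836381e-04,
       -1.22406495e+00, -2.88073835e-01]), 'qd': array([-0.00055951, -0.00126302,  0.00206377,  0.00040911, -0.00196734,
       -0.00060617]), 'joint_efforts': array([-1.34495429e-03, -5.84163022e+01,  2.93752491e+01,  7.01544061e+00,
        1.01457830e-02, -5.13200575e-05]), 'eef_pos': array([0.22231596, 0.63691846, 0.22575295]), 'ee_rot': array([ 3.14020761e+00, -1.15462401e-04, -3.35877059e-01]), 'force': array([-0.79490743, -0.25922309,  0.26660855]), 'moment': array([-0.04855646, -0.03839727,  0.03626438]), 'gripper_force': 0.0, 'width': 0.08784870331210756}
```

View pics/scene0.png

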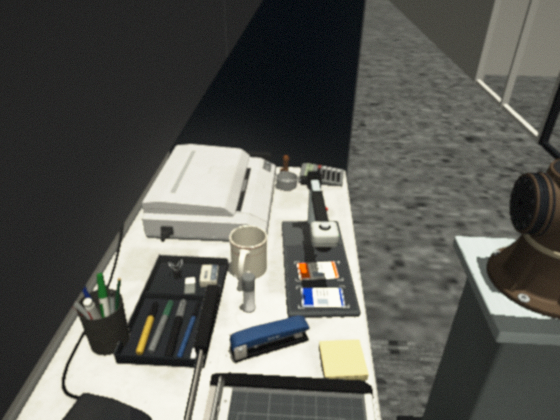

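View pics/top0.png

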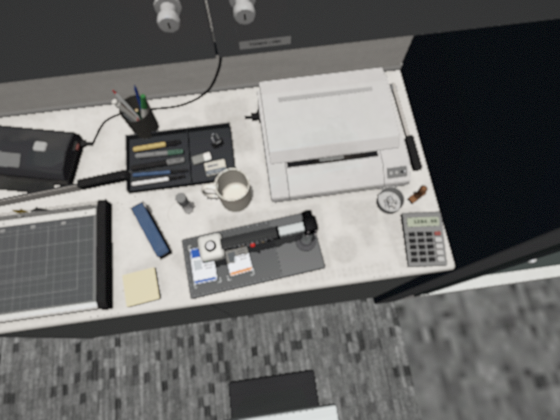

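Stand centre is near top pixel (250,255): column at (308,222), camera head at (210,247), red button (252,245), blue badge (203,265), orange (239,262). In the scene view, the head is at (324,234), orange (319,270) and blue (323,296).

```bash
cat > h.py <<'E'
from station import arm
import cv2,numpy as np
def ray(n,uv):
    c=arm.get_calibration(n);T=np.array(c["cam_to_world"])
    d=T[:3,:3]@np.array([(uv[0]-c["cx"])/c["fx"],(uv[1]-c["cy"])/c["fy"],1.]);return T[:3,3],d
def onz(n,uv,z):
    o,d=ray(n,uv);return o+d*(z-o[2])/d[2]
def proj(n,p):
    c=arm.get_calibration(n);T=np.linalg.inv(np.array(c["cam_to_world"]));q=T[:3,:3]@p+T[:3,3]
    return np.array([c["fx"]*q[0]/q[2]+c["cx"],c["fy"]*q[1]/q[2]+c["cy"]])
def tri(a,b):
    (o1,d1),(o2,d2)=ray("top",a),ray("scene",b)
    A=np.c_[d1,-d2];t=np.linalg.lstsq(A,o2-o1,rcond=None)[0];p,q=o1+d1*t[0],o2+d2*t[1]
    return (p+q)/2,np.linalg.norm(p-q)
def mask(img,col):
    h=cv2.cvtColor(img,cv2.COLOR_RGB2HSV)
    r={"blue":((108,120,60),(125,255,255)),"orange":((5,130,90),(18,255,255)),"red":((0,150,60),(4,255,255)),"red2":((174,150,60),(180,255,255))}
    return cv2.inRange(h,*r[col])
E
python3 - <<'E'
from h import *
for n,R in(("top",(160,200,180,100)),("scene",(270,170,110,150))):
    im=cv2.cvtColor(cv2.imread(f"pics/{n}0.png"),cv2.COLOR_BGR2RGB);x,y,w,h=R
    for c in("blue","orange","red","red2"):
        m=mask(im,c);k=np.zeros_like(m);k[y:y+h,x:x+w]=m[y:y+h,x:x+w]
        N,_,st,ce=cv2.connectedComponentsWithStats(k)
        for i in range(1,N):
            if st[i,4]>2:print(n,c,st[i],ce[i].round(1),onz(n,ce[i],.0156 if c[0]!='r' else .15).round(4))
    f=4
    cv2.imwrite(f"pics/{n}1.png",cv2.cvtColor(cv2.resize(im[y:y+h,x:x+w],None,fx=f,fy=f,interpolation=cv2.INTER_CUBIC),cv2.COLOR_RGB2BGR))
E
```

```text
top blue [192 250   7   7  40] [195.  252.9] [0.5244 0.1199 0.0156]
top red [250 244   5   4  15] [252.2 245.2] [ 0.4918 -0.0247  0.15  ]
scene blue [303 287  10  18 158] [307.5 295.6] [0.5276 0.101  0.0156]
scene blue [340 293   1   3   3] [340. 294.] [0.4595 0.0916 0.0156]
scene blue [341 298   1   4   4] [341.  299.5] [0.4584 0.1076 0.0156]
scene blue [290 317   3   2   4] [290.8 317.2] [0.5603 0.1633 0.0156]
scene blue [299 317   3   2   4] [299.8 317.5] [0.5426 0.1628 0.0156]
scene orange [298 263  12  16 137] [303.8 270. ] [0.5361 0.0208 0.0156]
scene orange [332 262   6  15  36] [334.3 268.9] [0.4676 0.0123 0.0156]
```

View pics/top1.png

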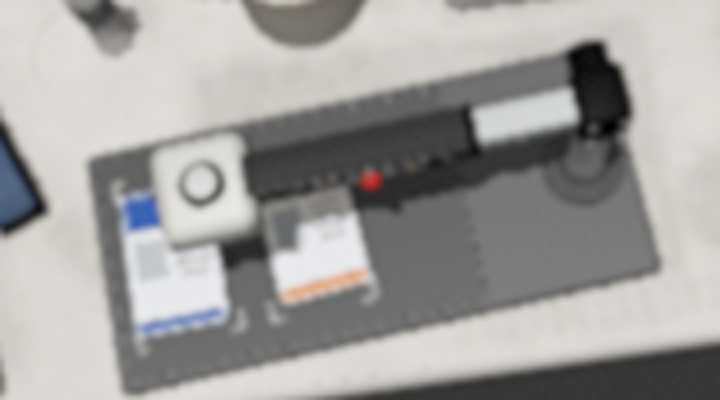

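View pics/scene1.png

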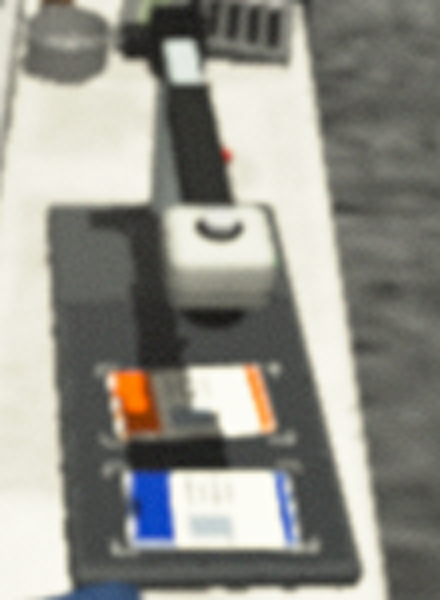

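The top crop shows the button at (370,181), shutter (201,182) and board corners (90,160), (125,392), (660,270). The scene crop shows the blue badge centred near (213,509), orange near (195,400) and shutter near (221,226). The lens has to move outward, away from the column.

```bash
python3 - <<'E'
from h import *
T=lambda u,v:(160+u/4-.4,200+v/4-.4)
S=lambda u,v:(270+u/4-.4,170+v/4-.4)
c=[onz("top",T(*p),.012)for p in((90,160),(125,392),(660,270))]
print("corners",np.round(c,4),[np.linalg.norm(c[1]-c[i]) for i in(0,2)])
e=c[1]-c[2];yaw=np.arctan2(-e[0],e[1]);print("yaw front edge",np.degrees(yaw))
e=c[0]-c[1];print("yaw end edge",np.degrees(np.arctan2(e[1],e[0])))
b=onz("scene",S(213,509),.0156);o=onz("scene",S(195,400),.0156);e=b-o;print("badges",b,o,np.degrees(np.arctan2(-e[0],e[1])),np.linalg.norm(e))
print("shutter",onz("top",T(201,182),.1705),tri(T(201,182),S(221,226)))
print("button",onz("top",T(370,181),.15),tri(T(370,181),S(227,156)))
# tube line
a=onz("top",T(248,157),.162);d=onz("top",T(468,110),.162);e=a-d;print("sleeve rear edge",a,d,np.degrees(np.arctan2(-e[0],e[1])))
E
```

```text
corners [[ 0.5628  0.1495  0.012 ]
 [ 0.4203  0.1376  0.012 ]
 [ 0.4479 -0.185   0.012 ]] [np.float64(0.1430150503422804), np.float64(0.32375726718319686)]
yaw front edge 4.88157873461799
yaw end edge 4.799610602584281
badges [0.4956956  0.10247789 0.0156    ] [0.5035524  0.01719316 0.0156    ] 5.2634831366542905 0.08564586714909692
shutter [0.49895065 0.05980216 0.1705    ] (array([0.50035469, 0.06051857, 0.16549204]), np.float64(0.00023339484094736886))
button [ 0.49257876 -0.02461625  0.15      ] (array([ 0.49300268, -0.02484431,  0.15156371]), np.float64(0.0015991231850849413))
sleeve rear edge [0.51096805 0.03590212 0.162     ] [ 0.52024393 -0.08011844  0.162     ] 4.571092414414531
```

Stand yaw is about 4.9°, the button is near (0.4885, -0.026), and the lens and shutter are near (0.4995, 0.060). The blue badge is 43 mm further along +y, which fits the 31–49 mm range. I'm moving over the sleeve now.

```bash
python3 -m crank '[{"dx":0.014,"dy":-0.033,"dz":0.008,"twist":-3.3,"grip":1},{"dx":0.028,"dy":-0.066,"dz":0.016,"twist":-6.6,"grip":1},{"dx":0.042,"dy":-0.099,"dz":0.024,"twist":-9.9,"grip":1},{"dx":0.056,"dy":-0.132,"dz":0.032,"twist":-13.2,"grip":1},{"dx":0.07,"dy":-0.165,"dz":0.04,"twist":-16.5,"grip":1}]'
python3 -m crank '[{"dx":0.014,"dy":-0.033,"dz":0,"twist":-3.3,"grip":1},{"dx":0.028,"dy":-0.066,"dz":0,"twist":-6.6,"grip":1},{"dx":0.042,"dy":-0.099,"dz":0,"twist":-9.9,"grip":1},{"dx":0.056,"dy":-0.132,"dz":0,"twist":-13.2,"grip":1},{"dx":0.07,"dy":-0.165,"dz":0,"twist":-16.5,"grip":1}]'
python3 -m crank '[{"dx":0.014,"dy":-0.033,"dz":0,"twist":-3.3,"grip":1},{"dx":0.028,"dy":-0.066,"dz":0,"twist":-6.6,"grip":1},{"dx":0.042,"dy":-0.099,"dz":0,"twist":-9.9,"grip":1},{"dx":0.056,"dy":-0.132,"dz":0,"twist":-13.2,"grip":1},{"dx":0.07,"dy":-0.165,"dz":0,"twist":-16.5,"grip":1}]'
python3 -m crank '[{"dx":0.015,"dy":-0.033,"dz":0,"twist":-3.3,"grip":1},{"dx":0.03,"dy":-0.066,"dz":0,"twist":-6.6,"grip":1},{"dx":0.045,"dy":-0.099,"dz":0,"twist":-9.9,"grip":1},{"dx":0.06,"dy":-0.132,"dz":0,"twist":-13.2,"grip":1},{"dx":0.074,"dy":-0.167,"dz":0,"twist":-16.4,"grip":1}]'
```

```text
t: 0.52
eef_pos: [0.2927, 0.4704, 0.2664]
ee_rot: [3.141, -0.0, -0.626]
force: [1.6, 1.0, 0.3]
width: 0.0876
gripper_force: 0.0
t: 0.93
eef_pos: [0.3625, 0.3054, 0.2664]
ee_rot: [3.141, 0.0, -0.914]
force: [0.7, 0.1, -0.6]
width: 0.0876
gripper_force: 0.0
t: 1.35
eef_pos: [0.4325, 0.1405, 0.2666]
ee_rot: [-3.141, 0.0, -1.202]
force: [0.9, 0.2, -0.4]
width: 0.0875
gripper_force: 0.0
t: 1.77
eef_pos: [0.5067, -0.0264, 0.2664]
ee_rot: [3.142, 0.0, -1.489]
force: [1.5, 1.2, 0.3]
width: 0.0874
gripper_force: 0.0
```

```bash
python3 -m crank '[{"dx":0,"dy":0.001,"dz":-0.02,"twist":0.2,"grip":1},{"dx":0,"dy":0.001,"dz":-0.04,"twist":0.2,"grip":1},{"dx":0,"dy":0.001,"dz":-0.06,"twist":0.2,"grip":1},{"dx":0,"dy":0.001,"dz":-0.07,"twist":0.2,"grip":1},{"dx":0,"dy":0.001,"dz":-0.08,"twist":0.2,"grip":1}]'
python3 -m crank '[{"dz":-0.015,"grip":1},{"dz":-0.03,"grip":1},{"dz":-0.045,"grip":1},{"dz":-0.055,"grip":1},{"dz":-0.055,"grip":1}]'
python3 - <<'E'
from h import *
a=arm.grab_frame("top")[190:300,170:320];b=arm.grab_frame("scene")[160:270,270:420]
im=np.vstack([cv2.resize(x,(750,300*1) if 0 else (400*1,293),interpolation=cv2.INTER_CUBIC) for x in(a,b)])
cv2.imwrite("pics/g2.png",cv2.cvtColor(im,cv2.COLOR_RGB2BGR))
E
```

```text
t: 2.18
eef_pos: [0.506, -0.024, 0.1855]
ee_rot: [3.14, -0.0, -1.483]
force: [0.7, 0.4, 0.3]
width: 0.0876
gripper_force: 0.0invalid input at $[0]: expected keys dx, dy, dz, twist, grip
```

View pics/g2.png

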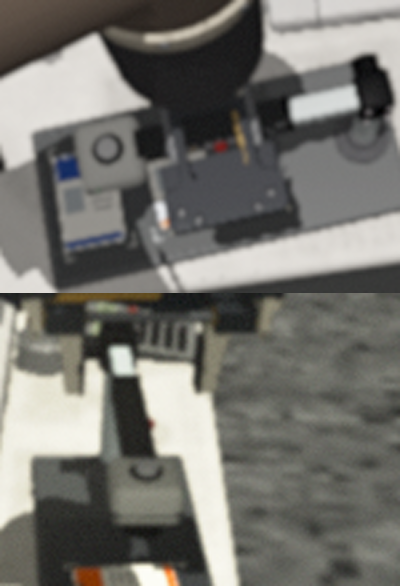

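The fingers straddle the tube, with the red button at (222,147) in the top crop between them and under the gripper. I'm lowering, then closing gently.

```bash
python3 -m crank '[{"dx":0,"dy":0,"dz":-0.015,"twist":0,"grip":1},{"dx":0,"dy":0,"dz":-0.03,"twist":0,"grip":1},{"dx":0,"dy":0,"dz":-0.045,"twist":0,"grip":1},{"dx":0,"dy":0,"dz":-0.054,"twist":0,"grip":1},{"dx":0,"dy":0,"dz":-0.054,"twist":0,"grip":1}]'
python3 -m crank '[{"dx":0,"dy":0,"dz":0,"twist":0,"grip":0.2},{"dx":0,"dy":0,"dz":0,"twist":0,"grip":0},{"dx":0,"dy":0,"dz":0,"twist":0,"grip":-0.1},{"dx":0,"dy":0,"dz":0,"twist":0,"grip":-0.15},{"dx":0,"dy":0,"dz":0,"twist":0,"grip":-0.15}]' 5
python3 -m crank '[{"dx":0,"dy":0,"dz":0,"twist":0,"grip":-0.3},{"dx":0,"dy":0,"dz":0,"twist":0,"grip":-0.5},{"dx":0,"dy":0,"dz":0,"twist":0,"grip":-0.5},{"dx":0,"dy":0,"dz":0,"twist":0,"grip":-0.5},{"dx":0,"dy":0,"dz":0,"twist":0,"grip":-0.5}]' 5
```

```text
t: 2.7
eef_pos: [0.5058, -0.0236, 0.1316]
ee_rot: [3.14, -0.0, -1.482]
force: [-0.3, 0.8, -0.7]
width: 0.0873
gripper_force: 0.0
t: 3.12
eef_pos: [0.5067, -0.0236, 0.1331]
ee_rot: [-3.141, 0.0, -1.482]
force: [-1.1, -0.1, -0.1]
width: 0.0595
gripper_force: 0.0
t: 3.53
eef_pos: [0.5061, -0.0238, 0.1325]
ee_rot: [3.141, -0.0, -1.483]
force: [4.3, -1.0, -3.0]
width: 0.0271
gripper_force: 4.8
```

```bash
python3 -m crank '[{"dx":0.0005,"dy":0,"dz":-0.001,"twist":0,"grip":-0.5},{"dx":0.001,"dy":0,"dz":-0.001,"twist":0,"grip":-0.5},{"dx":0.0015,"dy":0,"dz":-0.001,"twist":0,"grip":-0.5},{"dx":0.0015,"dy":0,"dz":-0.001,"twist":0,"grip":-0.5},{"dx":0.0015,"dy":0,"dz":-0.001,"twist":0,"grip":-0.6}]' 12
python3 -m crank '[{"dx":0,"dy":0,"dz":0,"twist":0,"grip":-0.8},{"dx":0,"dy":0,"dz":0,"twist":0,"grip":-0.8},{"dx":0,"dy":0,"dz":0,"twist":0,"grip":-0.8},{"dx":0,"dy":0,"dz":0,"twist":0,"grip":-0.8},{"dx":0,"dy":0,"dz":0,"twist":0,"grip":-0.8}]' 30
```

```text
t: 3.95
eef_pos: [0.5078, -0.0237, 0.1322]
ee_rot: [3.141, -0.0, -1.482]
force: [-3.8, 2.1, 8.4]
width: 0.024
gripper_force: 12.0
t: 4.37
eef_pos: [0.5078, -0.0237, 0.1322]
ee_rot: [3.142, -0.0, -1.482]
force: [-3.3, 1.3, 7.5]
width: 0.0239
gripper_force: 30.0
```

Flush: the opening is 24 mm. I'm sliding gently along the arm, direction (-0.085, 0.996).

```bash
python3 -m crank '[{"dx":-0.0005,"dy":0.0007,"dz":0.0007,"twist":0,"grip":-0.8},{"dx":-0.0006,"dy":0.0014,"dz":0.0007,"twist":0,"grip":-0.8},{"dx":-0.0006,"dy":0.0021,"dz":0.0007,"twist":0,"grip":-0.8},{"dx":-0.0007,"dy":0.0028,"dz":0.0007,"twist":0,"grip":-0.8},{"dx":-0.0007,"dy":0.0035,"dz":0.0007,"twist":0,"grip":-0.8}]' 30
```

```text
t: 4.78
eef_pos: [0.5075, -0.0211, 0.1322]
ee_rot: [3.142, -0.001, -1.482]
force: [2.7, -7.8, -1.0]
width: 0.0235
gripper_force: 30.0
```

```bash
python3 -m crank '[{"dx":0,"dy":0.0007,"dz":0,"twist":0,"grip":-0.8},{"dx":-0.0001,"dy":0.0014,"dz":0,"twist":0,"grip":-0.8},{"dx":-0.0002,"dy":0.0021,"dz":0,"twist":0,"grip":-0.8},{"dx":-0.0003,"dy":0.0028,"dz":0,"twist":0,"grip":-0.8},{"dx":-0.0003,"dy":0.0035,"dz":0,"twist":0,"grip":-0.8}]' 30
```

```text
t: 5.2
eef_pos: [0.5072, -0.0177, 0.1322]
ee_rot: [3.142, -0.001, -1.482]
force: [1.6, -5.9, -1.1]
width: 0.0236
gripper_force: 30.0
```

The force fell after the wedge, so the arm is free. I'm lowering the grip so the pads slip before the button gets overloaded.

```bash
python3 -m crank '[{"dx":-0.0001,"dy":0.0015,"dz":0,"twist":0,"grip":-0.8},{"dx":-0.0003,"dy":0.003,"dz":0,"twist":0,"grip":-0.8},{"dx":-0.0004,"dy":0.0045,"dz":0,"twist":0,"grip":-0.8},{"dx":-0.0005,"dy":0.006,"dz":0,"twist":0,"grip":-0.8},{"dx":-0.0006,"dy":0.0075,"dz":0,"twist":0,"grip":-0.8}]' 10
python3 -m crank '[{"dx":-0.0001,"dy":0.0015,"dz":0,"twist":0,"grip":-0.8},{"dx":-0.0003,"dy":0.003,"dz":0,"twist":0,"grip":-0.8},{"dx":-0.0004,"dy":0.0045,"dz":0,"twist":0,"grip":-0.8},{"dx":-0.0005,"dy":0.006,"dz":0,"twist":0,"grip":-0.8},{"dx":-0.0006,"dy":0.0075,"dz":0,"twist":0,"grip":-0.8}]' 10
python3 - <<'E'
from h import *
a=arm.grab_frame("top")[190:300,170:320];b=arm.grab_frame("scene")[160:270,270:420]
im=np.vstack([cv2.resize(x,(400,293),interpolation=cv2.INTER_CUBIC) for x in(a,b)])
cv2.imwrite("pics/g3.png",cv2.cvtColor(im,cv2.COLOR_RGB2BGR))
E
```

```text
t: 5.62
eef_pos: [0.5066, -0.01, 0.1322]
ee_rot: [3.142, -0.001, -1.483]
force: [2.2, -5.6, -0.2]
width: 0.0241
gripper_force: 10.0
t: 6.03
eef_pos: [0.5059, -0.0025, 0.1322]
ee_rot: [3.141, -0.001, -1.482]
force: [2.1, -6.4, 0.0]
width: 0.0241
gripper_force: 10.0
```

View pics/g3.png

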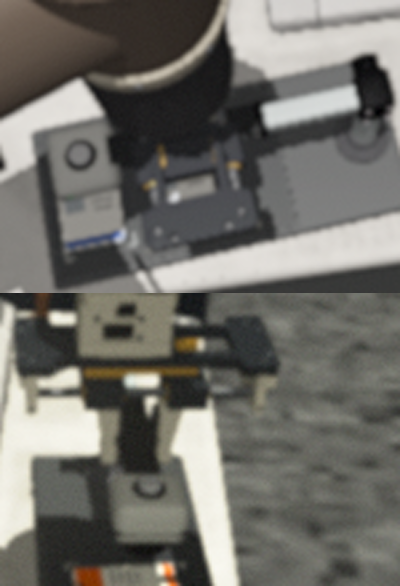

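The shutter moved from (107,147) to (79,155) in the crop, about 21 mm, so the sleeve follows the hand. I'm continuing slowly from 28 mm on.

```bash
python3 -m crank '[{"dx":-0.0001,"dy":0.0013,"dz":0,"twist":0,"grip":-0.8},{"dx":-0.0002,"dy":0.0026,"dz":0,"twist":0,"grip":-0.8},{"dx":-0.0003,"dy":0.004,"dz":0,"twist":0,"grip":-0.8},{"dx":-0.0005,"dy":0.0053,"dz":0,"twist":0,"grip":-0.8},{"dx":-0.0006,"dy":0.0066,"dz":0,"twist":0,"grip":-0.8}]' 8
python3 -m crank '[{"dx":-0.0001,"dy":0.0008,"dz":0,"twist":0,"grip":-0.8},{"dx":-0.0001,"dy":0.0016,"dz":0,"twist":0,"grip":-0.8},{"dx":-0.0002,"dy":0.0024,"dz":0,"twist":0,"grip":-0.8},{"dx":-0.0003,"dy":0.0032,"dz":0,"twist":0,"grip":-0.8},{"dx":-0.0003,"dy":0.004,"dz":0,"twist":0,"grip":-0.8}]' 8
```

```text
t: 6.55
eef_pos: [0.5053, 0.0043, 0.1322]
ee_rot: [3.142, -0.001, -1.482]
force: [2.1, -4.3, 0.4]
width: 0.024
gripper_force: 8.0
t: 6.97
eef_pos: [0.5049, 0.0091, 0.1322]
ee_rot: [-3.142, 0.0, -1.482]
force: [1.4, -3.2, -0.2]
width: 0.0239
gripper_force: 8.0
```

```bash
python3 -m crank '[{"dx":-0.0001,"dy":0.0006,"dz":0,"twist":0,"grip":-0.8},{"dx":-0.0001,"dy":0.0012,"dz":0,"twist":0,"grip":-0.8},{"dx":-0.0002,"dy":0.0018,"dz":0,"twist":0,"grip":-0.8},{"dx":-0.0002,"dy":0.0024,"dz":0,"twist":0,"grip":-0.8},{"dx":-0.0003,"dy":0.003,"dz":0,"twist":0,"grip":-0.8}]' 8
```

```text
t: 7.38
eef_pos: [0.5046, 0.0115, 0.1322]
ee_rot: [3.142, -0.001, -1.482]
force: [4.2, -9.2, -3.6]
width: 0.024
gripper_force: 8.0
```

```bash
python3 - <<'E'
from h import *
a=arm.grab_frame("top");b=arm.grab_frame("scene")
for n,im in(("top",a),("scene",b)):
    R=(170,200,150,100) if n=="top" else (270,170,110,120);x,y,w,h=R
    m=cv2.inRange(cv2.cvtColor(im,cv2.COLOR_RGB2HSV),(0,110,40),(5,255,255))[y:y+h,x:x+w]
    N,_,st,ce=cv2.connectedComponentsWithStats(m);print(n,[(st[i,4],(ce[i]+[x,y]).round(1)) for i in range(1,N)])
print(proj("top",np.array([.491,-.026,.15])),proj("scene",np.array([.491,-.026,.15])))
im=np.vstack([cv2.resize(x,(400,293),interpolation=cv2.INTER_CUBIC) for x in(a[190:300,170:320],b[160:270,270:420])])
cv2.imwrite("pics/g4.png",cv2.cvtColor(im,cv2.COLOR_RGB2BGR))
E
```

```text
top [(np.int32(3), array([253.7, 244.7]))]
scene [(np.int32(3), array([326.3, 208.7]))]
[252.84633115 245.49348552] [327.56091774 209.08274226]
```

View pics/g4.png

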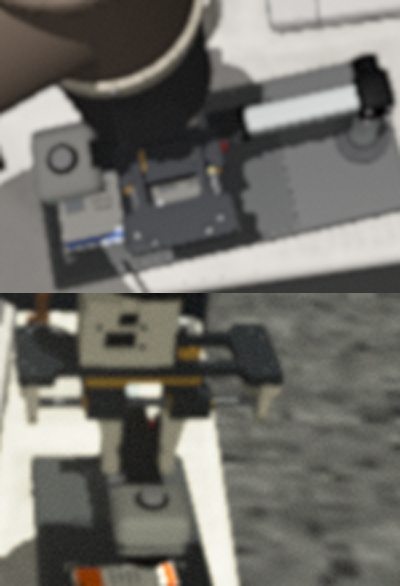

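The red button is out again at (224,146) in the top crop and (153,420) in the scene crop: caught after about 35 mm. I'm easing off, opening and lifting.

```bash
python3 -m crank '[{"dx":0.0001,"dy":-0.0006,"dz":0,"twist":0,"grip":-0.8},{"dx":0.0001,"dy":-0.001,"dz":0,"twist":0,"grip":-0.8},{"dx":0.0001,"dy":-0.001,"dz":0,"twist":0,"grip":-0.4},{"dx":0.0001,"dy":-0.001,"dz":0,"twist":0,"grip":0},{"dx":0.0001,"dy":-0.001,"dz":0,"twist":0,"grip":0.5}]' 8
python3 -m crank '[{"dx":0,"dy":0,"dz":0,"twist":0,"grip":1},{"dx":0,"dy":0,"dz":0,"twist":0,"grip":1},{"dx":0,"dy":0,"dz":0.02,"twist":0,"grip":1},{"dx":0,"dy":0,"dz":0.045,"twist":0,"grip":1},{"dx":0,"dy":0,"dz":0.07,"twist":0,"grip":1}]'
python3 -m crank '[{"dx":0,"dy":0.03,"dz":0.01,"twist":0,"grip":1},{"dx":0,"dy":0.06,"dz":0.02,"twist":0,"grip":0.5},{"dx":0,"dy":0.09,"dz":0.02,"twist":0,"grip":0},{"dx":0,"dy":0.12,"dz":0.02,"twist":0,"grip":-0.5},{"dx":0,"dy":0.15,"dz":0.02,"twist":0,"grip":-1}]'
python3 -m crank '[{"dx":0,"dy":0.03,"dz":0,"twist":0,"grip":-1},{"dx":0,"dy":0.06,"dz":0,"twist":0,"grip":-1},{"dx":0,"dy":0.09,"dz":0,"twist":0,"grip":-1},{"dx":0,"dy":0.12,"dz":0,"twist":0,"grip":-1},{"dx":0,"dy":0.14,"dz":0,"twist":0,"grip":-1}]'
python3 - <<'E'
from h import *
a=arm.grab_frame("top");b=arm.grab_frame("scene")
for n,im in(("top",a),("scene",b)):
    R=(170,200,150,100) if n=="top" else (270,170,110,120);x,y,w,h=R
    m=cv2.inRange(cv2.cvtColor(im,cv2.COLOR_RGB2HSV),(0,150,60),(4,255,255))[y:y+h,x:x+w]
    N,_,st,ce=cv2.connectedComponentsWithStats(m);print(n,[(st[i,4],(ce[i]+[x,y]).round(1)) for i in range(1,N)])
im=cv2.resize(a[200:300,160:340],None,fx=4,fy=4,interpolation=cv2.INTER_CUBIC)
cv2.imwrite("pics/g5.png",cv2.cvtColor(im,cv2.COLOR_RGB2BGR))
E
```

```text
t: 7.9
eef_pos: [0.5044, 0.011, 0.1323]
ee_rot: [3.141, 0.0, -1.482]
force: [0.3, -0.2, -0.3]
width: 0.0346
gripper_force: 0.0
t: 8.32
eef_pos: [0.5041, 0.0107, 0.2027]
ee_rot: [3.14, -0.001, -1.483]
force: [0.2, -0.6, -0.2]
width: 0.0675
gripper_force: 0.0
t: 8.73
eef_pos: [0.5044, 0.1623, 0.2227]
ee_rot: [-3.141, 0.001, -1.483]
force: [0.1, -0.6, 0.4]
width: 0.0586
gripper_force: 0.0
t: 9.15
eef_pos: [0.5044, 0.3033, 0.2221]
ee_rot: [-3.142, 0.0, -1.481]
force: [-0.3, -0.0, 0.0]
width: 0.0251
gripper_force: 0.0
top [(np.int32(16), array([252. , 245.1]))]
scene []
```

View pics/g5.png

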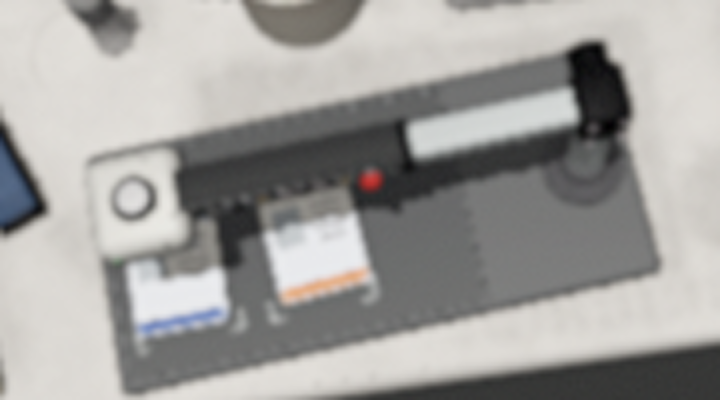

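The button is fully out at (252,245), 16 px as at the start. The shutter moved 34.5 mm to about (0.497, 0.095), roughly 8 mm from the blue badge's centre. I'm moving above it with fingers shut.

```bash
python3 -m crank '[{"dx":-0.001,"dy":-0.03,"dz":0,"twist":0,"grip":-1},{"dx":-0.002,"dy":-0.06,"dz":0,"twist":0,"grip":-1},{"dx":-0.003,"dy":-0.09,"dz":0,"twist":0,"grip":-1},{"dx":-0.004,"dy":-0.12,"dz":0,"twist":0,"grip":-1},{"dx":-0.005,"dy":-0.145,"dz":0,"twist":0,"grip":-1}]'
python3 -m crank '[{"dx":-0.001,"dy":-0.02,"dz":0,"twist":0,"grip":-1},{"dx":-0.002,"dy":-0.04,"dz":0,"twist":0,"grip":-1},{"dx":-0.0025,"dy":-0.055,"dz":0,"twist":0,"grip":-1},{"dx":-0.0025,"dy":-0.0635,"dz":0,"twist":0,"grip":-1},{"dx":-0.0025,"dy":-0.0635,"dz":0,"twist":0,"grip":-1}]'
python3 -m crank '[{"dx":0,"dy":0,"dz":-0.015,"twist":0,"grip":-1},{"dx":0,"dy":0,"dz":-0.025,"twist":0,"grip":-1},{"dx":0,"dy":0,"dz":-0.035,"twist":0,"grip":-1},{"dx":0,"dy":0,"dz":-0.042,"twist":0,"grip":-1},{"dx":0,"dy":0,"dz":-0.044,"twist":0,"grip":-1}]'
```

```text
t: 9.67
eef_pos: [0.499, 0.1536, 0.2223]
ee_rot: [3.141, -0.0, -1.483]
force: [0.9, 0.0, 0.2]
width: 0.0006
gripper_force: 0.0
t: 10.08
eef_pos: [0.4968, 0.0907, 0.2224]
ee_rot: [-3.142, 0.0, -1.484]
force: [-0.0, 0.3, -0.1]
width: 0.0008
gripper_force: 0.0
t: 10.5
eef_pos: [0.4964, 0.0924, 0.1766]
ee_rot: [3.139, -0.001, -1.482]
force: [-0.2, 0.3, -0.3]
width: 0.0004
gripper_force: 0.0
```

```bash
python3 -m crank '[{"dx":0,"dy":0.002,"dz":-0.001,"twist":0,"grip":-1},{"dx":0,"dy":0.002,"dz":-0.002,"twist":0,"grip":-1},{"dx":0,"dy":0.002,"dz":-0.003,"twist":0,"grip":-1},{"dx":0,"dy":0.002,"dz":-0.005,"twist":0,"grip":-1},{"dx":0,"dy":0.002,"dz":-0.006,"twist":0,"grip":-1}]'
python3 -m crank '[{"dx":0,"dy":0,"dz":-0.0005,"twist":0,"grip":-1},{"dx":0,"dy":0,"dz":-0.001,"twist":0,"grip":-1},{"dx":0,"dy":0,"dz":-0.0015,"twist":0,"grip":-1},{"dx":0,"dy":0,"dz":-0.002,"twist":0,"grip":-1},{"dx":0,"dy":0,"dz":-0.002,"twist":0,"grip":-1}]'
```

```text
t: 10.92
eef_pos: [0.4972, 0.0945, 0.1723]
ee_rot: [-3.141, 0.0, -1.482]
force: [-0.1, -0.3, -0.0]
width: 0.0007
gripper_force: 0.0
t: 11.33
eef_pos: [0.4972, 0.0944, 0.1704]
ee_rot: [-3.141, -0.0, -1.482]
force: [-0.3, 0.0, 1.1]
width: 0.0006
gripper_force: 0.8
```

Contact at z ≈ 0.1705, as expected. I'm pressing in small steps.

```bash
python3 -m crank '[{"dx":0,"dy":0,"dz":-0.0006,"twist":0,"grip":-1},{"dx":0,"dy":0,"dz":-0.0012,"twist":0,"grip":-1},{"dx":0,"dy":0,"dz":-0.0018,"twist":0,"grip":-1},{"dx":0,"dy":0,"dz":-0.0024,"twist":0,"grip":-1},{"dx":0,"dy":0,"dz":-0.0024,"twist":0,"grip":-1}]'
python3 -m crank '[{"dx":0,"dy":0,"dz":-0.0005,"twist":0,"grip":-1},{"dx":0,"dy":0,"dz":-0.001,"twist":0,"grip":-1},{"dx":0,"dy":0,"dz":-0.0013,"twist":0,"grip":-1},{"dx":0,"dy":0,"dz":-0.0013,"twist":0,"grip":-1},{"dx":0,"dy":0,"dz":-0.0013,"twist":0,"grip":-1}]'
```

```text
t: 11.75
eef_pos: [0.4972, 0.0944, 0.1679]
ee_rot: [-3.141, -0.0, -1.482]
force: [-1.2, 0.6, 2.9]
width: 0.0006
gripper_force: 1.6
t: 12.17
eef_pos: [0.4972, 0.0944, 0.1667]
ee_rot: [-3.141, -0.0, -1.482]
force: [-1.7, -0.3, 5.3]
width: 0.0006
gripper_force: 2.5
```

```bash
python3 -m crank '[{"dx":0,"dy":0,"dz":-0.0003,"twist":0,"grip":-1},{"dx":0,"dy":0,"dz":-0.0006,"twist":0,"grip":-1},{"dx":0,"dy":0,"dz":-0.0006,"twist":0,"grip":-1},{"dx":0,"dy":0,"dz":-0.0006,"twist":0,"grip":-1},{"dx":0,"dy":0,"dz":-0.0006,"twist":0,"grip":-1}]'
```

```text
t: 12.58
eef_pos: [0.4973, 0.0944, 0.1666]
ee_rot: [-3.141, -0.0, -1.482]
force: [-3.5, -0.3, 8.9]
width: 0.0005
gripper_force: 4.6
```

It's against the stop at 8.9 N, so it's fully pressed. I'm lifting, clearing and checking.

```bash
python3 -m crank '[{"dx":0,"dy":0,"dz":0.002,"twist":0,"grip":-1},{"dx":0,"dy":0,"dz":0.006,"twist":0,"grip":-1},{"dx":0,"dy":0,"dz":0.015,"twist":0,"grip":-1},{"dx":0,"dy":0,"dz":0.035,"twist":0,"grip":-1},{"dx":0,"dy":0,"dz":0.06,"twist":0,"grip":-1}]'
python3 -m crank '[{"dx":0,"dy":0.03,"dz":0,"twist":0,"grip":-1},{"dx":0,"dy":0.06,"dz":0,"twist":0,"grip":-1},{"dx":0,"dy":0.09,"dz":0,"twist":0,"grip":-1},{"dx":0,"dy":0.12,"dz":0,"twist":0,"grip":-1},{"dx":0,"dy":0.15,"dz":0,"twist":0,"grip":-1}]'
python3 -m crank '[{"dx":0,"dy":0.02,"dz":0,"twist":0,"grip":-1},{"dx":0,"dy":0.04,"dz":0,"twist":0,"grip":-1},{"dx":0,"dy":0.04,"dz":0,"twist":0,"grip":-1},{"dx":0,"dy":0.04,"dz":0,"twist":0,"grip":-1},{"dx":0,"dy":0.04,"dz":0,"twist":0,"grip":-1}]'
python3 - <<'E'
from h import *
a=arm.grab_frame("top")
cv2.imwrite("pics/g6.png",cv2.cvtColor(cv2.resize(a[170:300,150:340],None,fx=4,fy=4,interpolation=cv2.INTER_CUBIC),cv2.COLOR_RGB2BGR))
E
```

```text
t: 13.0
eef_pos: [0.496, 0.094, 0.2254]
ee_rot: [3.138, -0.001, -1.483]
force: [0.5, -0.0, 0.4]
width: 0.0003
gripper_force: 0.0
t: 13.42
eef_pos: [0.4968, 0.2458, 0.2265]
ee_rot: [-3.142, 0.0, -1.483]
force: [1.1, 0.1, 0.3]
width: 0.0005
gripper_force: 0.0
t: 13.83
eef_pos: [0.4969, 0.2841, 0.2259]
ee_rot: [3.141, -0.0, -1.482]
force: [-0.6, 0.1, -0.6]
width: 0.0004
gripper_force: 0.0
```

View pics/g6.png

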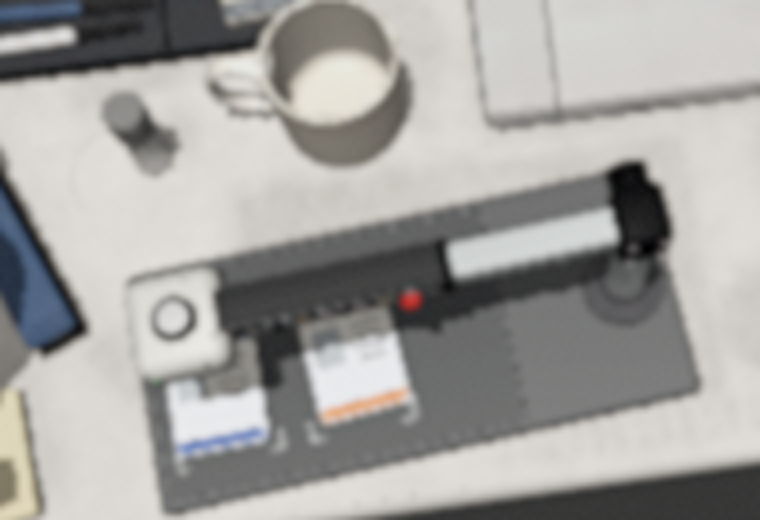

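The button is out at (410,299), the shutter is up at (174,318), and the bystanders are in place.

```bash
python3 -c "from station import arm;print(arm.job_done())"
```

```text
the job is handed in; nothing more can be done
None
```

The job is handed in, verdict not shown: arm locked with the red button fully out and the lens about 8 mm from the blue badge's centre, shutter pressed to its stop (about 9 N) and up again, bystanders unmoved, about 14 s used.

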